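# Rotate three board jobs between hot plate, microscope stage and cooling fan

### The job

Move each of the three clamped circuit boards on by one station, set down in the middle of the new one: the job on the hot plate goes to the round microscope stage, the job on the microscope stage goes to the cooling fan, and the job on the cooling fan goes to the hot plate. A station takes only one jig, so first park one on the empty white ceramic block. The jigs are hot: never lay one on the bare wooden bench; set them down without dropping them, and leave the solder reel, tip cleaner and screwdriver as they are.

Things in the scene. Friction and masses are not known exactly. Their poses are not given: they have to be found in the camera images.
- long_jig: JOB that starts on the hot plate: oblong aluminium board jig, a rigid block 84 (its x) x 46 (its y) x 18 mm high with a green L-shaped phone board clamped on top by dark bars at both ends (24 mm high overall); about 170 g. Grip it across the 46 mm sides of the block. Origin: centre of its underside; z up.
- square_jig: JOB that starts on the microscope stage: square aluminium board jig, 52 x 52 x 18 mm high with a green square board and one big black chip on top (24 mm high overall); about 130 g. Grip it across two opposite sides (its x or its y). Origin: centre of its underside; z up.
- round_jig: JOB that starts on the cooling fan: round aluminium board jig, a disc 54 mm in diameter and 18 mm high with a small green round board on top (23 mm high overall); about 120 g. Grip it across its diameter, any way round. Origin: centre of its underside; z up.
- hot_plate: STATION, fixed to the bench: mini hot plate, a black housing with a flat square dark-grey heater plate 100 x 100 mm on top, blue display and knob on its front (-x) side. The flat top is 46 mm above its origin. Origin: centre of its underside.
- stage: STATION, fixed to the bench: round microscope stage (the microscope itself is swung aside), white foot 116 mm in diameter, dark stage disc 100 mm in diameter with a white centre. The flat top is 38 mm above its origin; a small clamp knob, below the top, sticks out to 67 mm from the axis on its -y side. Origin: centre of its underside.
- cooling_fan: STATION, fixed to the bench: square black 92 x 92 mm axial fan lying flat, with a wire guard of concentric rings on top that carries the job like a flat plate. The top of the guard is 45 mm above its origin. Origin: centre of its underside.
- ceramic_block: PARKING PLACE, empty at the start, fixed to the bench: white ceramic honeycomb soldering block 110 x 110 mm with a grid of small holes. The flat top is 16 mm above its origin. Origin: centre of its underside.
- solder_reel: Bystander, loose: reel of solder wire standing on its flange, 50 mm in diameter, 45 mm high. Leave alone. Origin: centre of its underside.
- tip_cleaner: Bystander, loose: black round pot with brass wool, 62 mm in diameter, 50 mm high. Leave alone. Origin: centre of its underside.
- screwdriver: Bystander, loose: screwdriver 150 mm long lying on the bench along its own x, less than 30 mm high. Leave alone. Origin: near mid-length, at bench level.
Not all that is in view belongs to the job. Leave any blue or turquoise look-alike of the round_jig alone.

How it is judged:
On the way:
1. one of the three jigs stands on the ceramic block, let go (((horizontal distance between long_jig and ceramic_block below 0.05 m and z of long_jig in the frame of ceramic_block between 0.012 and 0.02 m and angle between long_jig's own z axis and vertical below 0.1 rad and contact force between the fingers and long_jig below 0.2 N) or (horizontal distance between square_jig and ceramic_block below 0.05 m and z of square_jig in the frame of ceramic_block between 0.012 and 0.02 m and angle between square_jig's own z axis and vertical below 0.1 rad and contact force between the fingers and square_jig below 0.2 N) or (horizontal distance between round_jig and ceramic_block below 0.05 m and z of round_jig in the frame of ceramic_block between 0.012 and 0.02 m and angle between round_jig's own z axis and vertical below 0.1 rad and contact force between the fingers and round_jig below 0.2 N))), for 0.2 s.
At the end, for the whole second after the job is handed in: The oblong jig stands on the microscope stage, the square jig on the cooling fan and the round jig on the hot plate, each flat (tilt under 0.1 rad, underside within 4 mm of the station's top), its centre within 15 mm of the station's centre, released and at rest (horizontal distance between long_jig and stage below 0.015 m and z of long_jig in the frame of stage between 0.034 and 0.042 m and angle between each of long_jig, square_jig, round_jig's own z axis and vertical below 0.1 rad and linear speed of each of long_jig, square_jig, round_jig below 0.02 m/s and angular speed of each of long_jig, square_jig, round_jig below 0.2 rad/s and horizontal distance between square_jig and cooling_fan below 0.015 m and z of square_jig in the frame of cooling_fan between 0.041 and 0.049 m and horizontal distance between round_jig and hot_plate below 0.015 m and z of round_jig in the frame of hot_plate between 0.042 and 0.05 m); the robot touches nothing.
It fails at once if a jig laid on the bare bench (its underside below 10 mm) (height (world z) of any of long_jig, square_jig, round_jig below 0.01 m).
It fails at once if a jig dropped (out of the fingers and faster than 0.6 m/s, as after a fall of about 20 mm) ((linear speed of long_jig above 0.6 m/s and contact force between the fingers and long_jig below 0.1 N) or (linear speed of square_jig above 0.6 m/s and contact force between the fingers and square_jig below 0.1 N) or (linear speed of round_jig above 0.6 m/s and contact force between the fingers and round_jig below 0.1 N)).
It fails at once if solder reel, tip cleaner or screwdriver shifted by more than 20 mm, or reel or cleaner tipped (distance of any of solder_reel, tip_cleaner, screwdriver from where it was at the start of the episode above 0.02 m or angle between any of solder_reel, tip_cleaner's own z axis and vertical above 0.3 rad).
It also fails if it takes over 93 s, if anything falls off the work surface, if the arm or the gripper's body presses on something with over 40 N, if the wrist force passes 120 N, or if a joint passes its speed limit or range.

### The arm

A 6-joint arm with a two-finger parallel gripper is mounted at the origin on the work surface. World frame = base frame: x ahead of the robot, y to its left, z up, the work surface at z = 0. Lengths are in m, angles in rad, forces in N, time in s.
With the tool pointing down it reaches from about 0.35 to 0.975 m from the base axis. Payload 4.9 kg.
Tool frame: the origin (TCP) lies between the finger pads; the fingertips stand 22 mm ahead of it and the grasp point (between the pads) lies 3 mm ahead of it; z points along the fingers, y is the line along which they close (so a half turn about z gives the same grasp; the last joint's range is limited). The gripper opens to 85 mm and grips with 20 to 120 N. Pads are 22 mm wide; open, the fingers measure 114 mm over their backs; the gripper's body (76 mm by 85 mm) begins 54 mm behind the grasp point. The pads swing forward as they close: fully open they stand 13 mm farther back than shut.
Start: joints at [1.201, 0.053, 1.613, -0, 1.476, -0.119], TCP at [0.155, 0.605, 0.253] pointing down, gripper open.
Joint ranges: [-3.01, 3.01], [-1.01, 2.22], [0.06, 2.58], [-1.02, 4.17], [0.09, 2.62], [-3.14, 3.14]. Speed limits (rad/s): [2.57, 2.57, 3.14, 3.14, 3.14, 3.14].

### API

Orientations are given as a unit quaternion [w, x, y, z].
In Python, from plant import state, grab_frame, get_calibration, job_done, recognise, regions_of gives the robot as it stands.
- The arm moves only by the tool apply_moves, never from a script. Its argument "targets" is a list of rows, each an object with "translation": the shift along the tool's x, y, z normalised to -1 to 1, where 1 is 100 mm, a list of three; "twist": the turn about the tool's z normalised to -1 to 1, where 1 is 0.1 rad; "hand": the opening, from 0 (shut) to 1 (fully open). A call has 1 to 8 rows; each row shifts and turns the commanded pose from where the row before left it, along the tool's axes as they then stand; what a row does not reach is not made up. A row lasts 1/10 s, in which the tool goes at most 50 mm and 8.59 degrees, less where a joint would pass 70% of its speed; a pose out of reach is approached as far as the arm can. A call with a number of a shift or a turn outside -1 to 1 is refused whole. A call with a gripper value outside its range is refused whole. The fingers move at their own pace and stop on an object; the grip force is fixed at half the most. Time passes only in rows, so rows that do not move let the fingers close. It gives the time, the measured TCP pose, the force, the opening and the grip force at its end, in the units of the state.
- state(): the state, without advancing time (a new reading comes with each control period).
- grab_frame(name): name is "side" or "top"; returns the picture (400x640x3 uint8, red, green, blue); there is no depth.
- get_calibration(name): a dict with "camera_matrix" (3x3 intrinsics, pixels), "pose" (4x4, takes a point from camera to world coordinates). Camera axes: x right, y up, looking along -z (the intrinsics and any distortion apply to the point x, -y, -z); pixel columns grow to the right and rows downward; lengths in m; the calibration is good to about 2 mm. A picture is of the moment at which its call begins. get_calibration takes no time and is no camera call.
- job_done(): hands the job in; it is judged then, once.
Trained networks look in the newest picture that a camera, given by its name, has taken for a name from the list of things; names that differ only in an ending like _2 or _b are one class to them, and where a whole thing is asked for, a point or a joint stands for the part that bears it (a point fixed in the world has none). Each returns a list of dicts, best first, with "score" (0 to 1); they miss things now and then, are a little off and sometimes report something else, mostly with a low value. They report only what shows in the picture. A call takes as long as a camera call. They do not tell look-alikes from the thing itself.
- recognise(camera, query): "point" ([x, y, z] in m, in world coordinates, good to about 4 mm: the middle of the surface that is visible of it).
- regions_of(camera, query): "pixels" (400x640 bool, what is visible of it).
The state is a dict: "time": time; "joint_pos": joint angles; "joint_vel": joint speeds; "joint_efforts": joint torques, N m; "tool_pos": TCP position; "tool_rot": TCP orientation; "contact_force": force on the tool from outside, world axes, zero at the start; "ft_torque": the same for the moment, N m; "gripper_width": opening from 0.0 (shut) to 1.0 (fully open); "grasp_force": force on a finger pad.
Only numpy, scipy, OpenCV 4.12 (cv2) and the standard library are available. Lean on these libraries where they do the work, as an engineer would, in place of code of your own. Each camera call takes 0.05 s, during which the arm holds its last target. There are 200 camera calls.

## Working session

There is one attempt and no reset: what is moved stays moved. The work goes in short steps, Python scripts to look and compute and a tool call to move; the robot and the scene stay as the last step left them, time stands still between calls to the robot, and variables do not carry over. Pictures are saved under pics/ and viewed, at most 14 in all, crops included, and the job is handed in when it is done.

Besides the shell and the picture viewer there is one more tool, called as name(argument=value, ...) on one line, values as JSON. apply_moves: Moves the arm, as the interface text tells. Its arguments: {"type":"object","properties":{"targets":{"type":"array"}},"required":["targets"]}

```bash
mkdir -p pics; python3 - <<'E'
from plant import *
import cv2,numpy as np
for c in("top","side"):
    cv2.imwrite(f"pics/{c}0.png",grab_frame(c)[:,:,::-1])
    k=get_calibration(c);print(c,np.round(k["camera_matrix"],1).tolist(),np.round(k["pose"],3).tolist())
    for n in("long_jig","square_jig","round_jig","hot_plate","stage","cooling_fan","ceramic_block","solder_reel","tip_cleaner","screwdriver"):
        print(n,[(np.round(d["point"],3).tolist(),round(d["score"],2)) for d in recognise(c,n)[:3]])
print(state())
E
```

```text
top [[459.9, 0.0, 315.7], [0.0, 459.9, 203.9], [0.0, 0.0, 1.0]] [[-0.026, 0.989, -0.149, 0.382], [-1.0, -0.023, 0.021, 0.017], [0.017, 0.149, 0.989, 0.974], [0.0, 0.0, 0.0, 1.0]]
long_jig [([0.474, -0.287, 0.066], 0.83)]
square_jig [([0.568, 0.326, 0.061], 0.94), ([0.453, 0.1, 0.045], 0.36)]
round_jig [([0.474, 0.115, 0.066], 0.81), ([0.353, 0.042, 0.016], 0.81), ([0.454, 0.22, 0.023], 0.63)]
hot_plate [([0.477, -0.252, 0.045], 0.74)]
stage [([0.567, 0.311, 0.043], 0.69)]
cooling_fan [([0.454, 0.098, 0.043], 0.63)]
ceramic_block [([0.582, -0.086, 0.018], 0.67)]
solder_reel [([0.638, -0.276, 0.046], 0.97), ([0.453, 0.097, 0.043], 0.55)]
tip_cleaner [([0.397, -0.104, 0.041], 0.88)]
screwdriver [([0.632, 0.101, 0.02], 0.87), ([0.472, 0.116, 0.063], 0.22)]
side [[457.0, 0.0, 313.9], [0.0, 457.0, 194.7], [0.0, 0.0, 1.0]] [[-0.998, 0.053, -0.035, 0.468], [-0.058, -0.557, 0.829, 0.919], [0.024, 0.829, 0.558, 0.669], [0.0, 0.0, 0.0, 1.0]]
long_jig [([0.481, -0.279, 0.062], 0.74)]
square_jig [([0.57, 0.339, 0.061], 0.68), ([0.481, -0.277, 0.064], 0.2)]
round_jig [([0.456, 0.231, 0.018], 0.92)
[... 322 characters left out ...]
 'joint_pos': array([ 1.20094499e+00,  5.27022306e-02,  1.61287882e+00,  9.82452619e-06,
        1.47598830e+00, -1.18994523e-01]), 'joint_vel': array([ 0.00124837, -0.00189157,  0.00091887,  0.00138172,  0.00071103,
        0.00171597]), 'joint_efforts': array([ 2.36703156e-03, -3.93653870e+01, -3.70485628e+01, -8.62071630e-06,
        1.75710338e-04, -1.94107386e-06]), 'tool_pos': array([0.15513768, 0.60543288, 0.25331486]), 'tool_rot': array([-1.92520123e-06,  1.25100247e-01,  9.92144107e-01,  1.24887339e-05]), 'contact_force': array([ 0.41859399, -0.17488243, -1.24505143]), 'ft_torque': array([-0.03025377, -0.00902836, -0.04093323]), 'grasp_force': 0.0, 'gripper_width': 0.99821263551334}
```

View pics/top0.png

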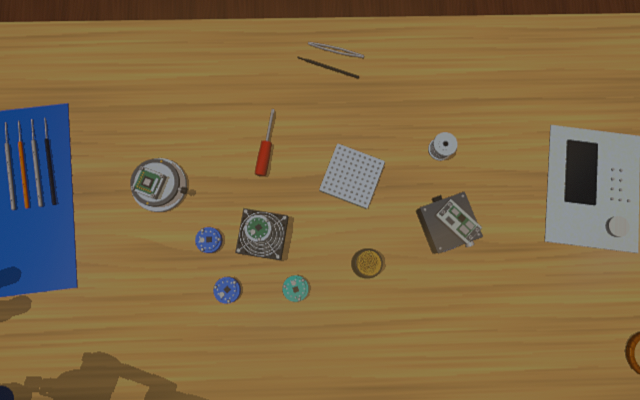

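View pics/side0.png

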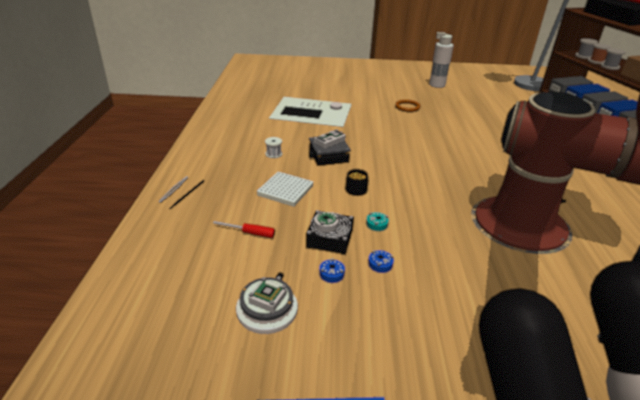

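The top view shows the green round jig on the fan at (258,228). Its look-alikes are blue at (208,240) and (227,290), and turquoise at (295,288). I choose the one on the fan. The square jig is at (150,182), the long jig at (460,222), the ceramic block at (352,176), the reel at (443,146), the cleaner at (368,263) and the screwdriver at (265,145).

```bash
cat > h.py <<'E'
from plant import *
import cv2,numpy as np
def ray(c,uv,z):
    k=get_calibration(c);K=np.array(k["camera_matrix"]);T=np.array(k["pose"])
    uv=np.atleast_2d(uv).astype(float)
    d=np.c_[(uv[:,0]-K[0,2])/K[0,0],-(uv[:,1]-K[1,2])/K[1,1],-np.ones(len(uv))]@T[:3,:3].T
    return T[:3,3]+d*((z-T[2,3])/d[:,2])[:,None]
def rect(c,n,z,i=0):
    r=regions_of(c,n)
    m=r[i]["pixels"].astype(np.uint8)
    cs,_=cv2.findContours(m,0,2);q=max(cs,key=cv2.contourArea)[:,0]
    p=ray(c,q,z)[:,:2]
    (cx,cy),(w,h),a=cv2.minAreaRect((p*1000).astype(np.float32))
    return [round(float(x),1) for x in(cx,cy,w,h,a,r[i]["score"])],q.mean(0).round()
E
python3 - <<'E'
from h import *
im=grab_frame("top")[:,:,::-1]
for n,z in(("long_jig",.066),("square_jig",.058),("round_jig",.065),("hot_plate",.046),("stage",.038),("cooling_fan",.045),("ceramic_block",.016)):
    try:print(n,*rect("top",n,z))
    except Exception as e:print(n,e)
t=[cv2.resize(im[y-40:y+40,x-40:x+40],(400,400),interpolation=cv2.INTER_CUBIC) for x,y in((455,222),(158,184),(262,233))]
t=[cv2.resize(a,(390,390)) for a in t]
cv2.imwrite("pics/crop.png",np.hstack(t[:2]));cv2.imwrite("pics/crop2.png",t[2])
E
```

```text
long_jig [478.1, -283.6, 88.4, 52.5, 44.6, 0.9] [455. 219.]
square_jig [571.3, 332.1, 59.7, 53.2, 67.4, 0.7] [148. 182.]
round_jig [452.8, 211.1, 51.4, 49.2, 88.6, 0.8] [208. 240.]
hot_plate [481.1, -270.5, 109.2, 110.5, 18.3, 0.7] [444. 219.]
stage list index out of range
cooling_fan [463.9, 107.8, 95.0, 93.1, 79.4, 0.9] [261. 233.]
ceramic_block [585.5, -81.2, 112.1, 113.7, 67.1, 0.8] [351. 176.]
```

View pics/crop.png

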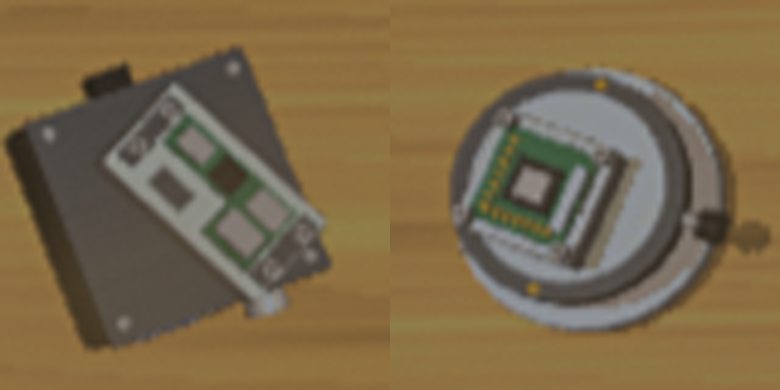

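View pics/crop2.png

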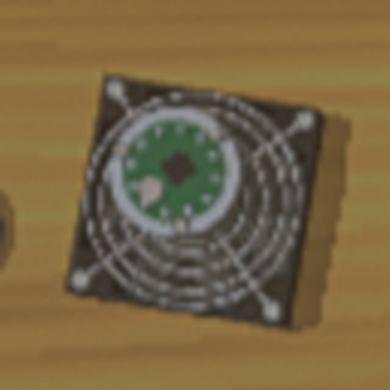

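Pixel positions read from the crops: the hot-plate screws, long jig corners, square jig pins, stage dots, fan screws and the round jig's rim. Next I'll turn these into world coordinates.

```bash
python3 - <<'E'
from h import *
s=390/80
def g(name,o,pts,z):
    p=ray("top",np.array(pts)/s+np.array(o)-.4,z)[:,:2]*1000
    e=np.diff(np.vstack([p,p[:1]]),axis=0)
    print(name,p.mean(0).round(1),"edges",np.linalg.norm(e,axis=1).round(),np.degrees(np.arctan2(e[:,1],e[:,0])).round(1))
A=(415,182);B=(118-80,144);C=(222,193)
g("long",A,[(173,85),(323,225),(256,300),(105,158)],.064)
g("plate",A,[(234,68),(49,133),(124,322),(311,257)],.046)
g("square",B,[(505,116),(603,155),(560,250),(460,212)],.056)
g("stage",B,[(600,85),(533,288)],.038)
g("stagedisc",B,[(450,188),(569,72),(688,188),(569,305)],.038)
g("fan",C,[(116,90),(305,118),(272,311),(80,280)],.045)
g("round",C,[(106,172),(173,110),(240,172),(173,235)],.063)
E
```

```text
long [ 477.7 -287.4] edges [83. 42. 83. 42.] [-135.9  135.    44.2  -45.5]
plate [ 478.8 -278.9] edges [84. 84. 84. 85.] [ 107.9 -161.7  -72.7   18.1]
square [574.4 337.4] edges [45. 43. 45. 44.] [-113.1  157.2   67.9  -23.2]
stage [576.7 329.1] edges [91. 91.] [163.4 -16.6]
stagedisc [575.8 328.1] edges [69. 73. 69. 72.] [ -44.6 -135.1  135.1   45.1]
fan [463.9 108.4] edges [80. 81. 80. 80.] [-99.9 169.5  79.4 -10.8]
round [473.5 114.8] edges [37. 38. 37. 38.] [ -47.9 -134.   132.3   45.8]
```

```bash
cat >> h.py <<'E'
def to(x,y,z,yaw=None):
    "units to go, in present tool axes, and twist units (yaw = world direction of tool y, deg)"
    s=state();w,a,b,c=s["tool_rot"]
    from scipy.spatial.transform import Rotation as R
    M=R.from_quat([a,b,c,w]).as_matrix();p=s["tool_pos"]
    d=M.T@(np.array([x,y,z])-p)*10
    cy=np.degrees(np.arctan2(M[1,1],M[0,1]))
    tw=0 if yaw is None else -np.radians((yaw-cy+90)%180-90)*10
    print("at",p.round(4),"yaw",cy.round(1),"tool z",M[:,2].round(3),"units",d.round(2),"rows>=",np.ceil(np.linalg.norm(d)/.45),"twist",round(tw,2),"t",round(s["time"],2),"w",round(s["gripper_width"],3),"gf",round(s["grasp_force"],1),"q6",s["joint_pos"][5].round(2))
E
python3 -c "
from h import *
to(.4735,.1148,.14)"
```

```text
at [0.1551 0.6054 0.2533] yaw 75.6 tool z [-0. -0. -1.] units [-4.3  -3.96  1.13] rows>= 14.0 twist 0 t 1.5 w 0.997 gf 0.0 q6 -0.12
```

apply_moves(targets=[{"translation": [-0.307,-0.283,0.078],"twist": 0,"hand": 1},{"translation": [-0.307,-0.283,0.078],"twist": 0,"hand": 1},{"translation": [-0.307,-0.283,0.078],"twist": 0,"hand": 1},{"translation": [-0.307,-0.283,0.078],"twist": 0,"hand": 1},{"translation": [-0.307,-0.283,0.078],"twist": 0,"hand": 1},{"translation": [-0.307,-0.283,0.078],"twist": 0,"hand": 1},{"translation": [-0.307,-0.283,0.078],"twist": 0,"hand": 1},{"translation": [-0.307,-0.283,0.078],"twist": 0,"hand": 1}])

```text
time: 2.3
tool_pos: [0.3375, 0.3238, 0.1909]
tool_rot: [0.0, 0.125, 0.992, 0.0]
contact_force: [0.7, -0.3, 0.6]
gripper_width: 0.995
grasp_force: 0.0
```

apply_moves(targets=[{"translation": [-0.307,-0.283,0.078],"twist": 0,"hand": 1},{"translation": [-0.307,-0.283,0.078],"twist": 0,"hand": 1},{"translation": [-0.307,-0.283,0.078],"twist": 0,"hand": 1},{"translation": [-0.307,-0.283,0.078],"twist": 0,"hand": 1},{"translation": [-0.307,-0.283,0.078],"twist": 0,"hand": 1},{"translation": [-0.307,-0.283,0.078],"twist": 0,"hand": 1},{"translation": [0,0,0],"twist": 0,"hand": 0.75},{"translation": [0,0,0],"twist": 0,"hand": 0.75}])

```text
time: 3.1
tool_pos: [0.4733, 0.1143, 0.144]
tool_rot: [-0.0, 0.126, 0.992, 0.0]
contact_force: [-0.6, 0.3, -0.9]
gripper_width: 0.754
grasp_force: 0.0
```

```bash
python3 -c "
from h import *
to(.4735,.1148,.14)
im=grab_frame('side')[:,:,::-1]
cv2.imwrite('pics/s1.png',cv2.resize(im[140:290,230:430],(800,600),interpolation=cv2.INTER_CUBIC))"
```

```text
at [0.4733 0.1143 0.144 ] yaw 75.5 tool z [-0.001  0.    -1.   ] units [-0.    0.01  0.04] rows>= 1.0 twist 0 t 3.1 w 0.754 gf 0.0 q6 -1.23
```

View pics/s1.png

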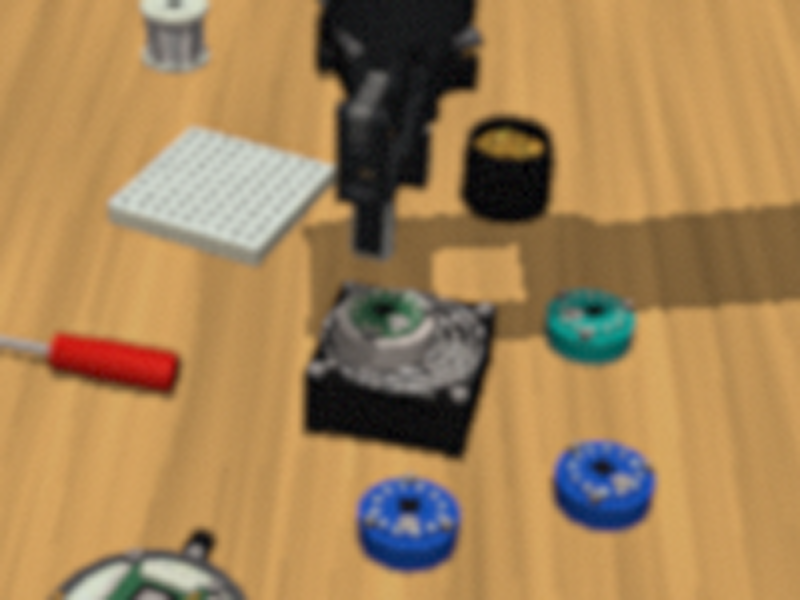

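The near fingertip shows at crop (372,255), right above the round jig. I'll work out its height from that pixel.

```bash
python3 -c "
from h import *
for z in (.11,.115,.12,.125,.13,.135): print(z,ray('side',[230+372/4,140+255/4],z).round(4))"
```

```text
0.11 [[0.4815 0.1216 0.11  ]]
0.115 [[0.4814 0.1287 0.115 ]]
0.12 [[0.4813 0.1358 0.12  ]]
0.125 [[0.4812 0.1429 0.125 ]]
0.13 [[0.481  0.1501 0.13  ]]
0.135 [[0.4809 0.1572 0.135 ]]
```

apply_moves(targets=[{"translation": [0,0,0],"twist": 0,"hand": 0.85},{"translation": [0,0,0.3],"twist": 0,"hand": 0.85},{"translation": [0,0,0.3],"twist": 0,"hand": 0.85},{"translation": [0,0,0.18],"twist": 0,"hand": 0.85},{"translation": [0,0,0],"twist": 0,"hand": 0.85}])

```text
time: 3.65
tool_pos: [0.4702, 0.1159, 0.0633]
tool_rot: [-0.003, 0.124, 0.992, -0.001]
contact_force: [-0.7, 0.2, -1.1]
gripper_width: 0.852
grasp_force: 0.0
```

apply_moves(targets=[{"translation": [0,0,0],"twist": 0,"hand": 0.4},{"translation": [0,0,0],"twist": 0,"hand": 0.4},{"translation": [0,0,0],"twist": 0,"hand": 0.4},{"translation": [0,0,0],"twist": 0,"hand": 0.4},{"translation": [0,0,0],"twist": 0,"hand": 0.4}])

```text
time: 4.15
tool_pos: [0.4744, 0.1154, 0.068]
tool_rot: [0.001, 0.125, 0.992, 0.001]
contact_force: [-0.5, 1.3, 5.7]
gripper_width: 0.605
grasp_force: 63.4
```

apply_moves(targets=[{"translation": [0,0,-0.1],"twist": 0,"hand": 0.4},{"translation": [0,0,-0.2],"twist": 0,"hand": 0.4},{"translation": [0,0,-0.2],"twist": 0,"hand": 0.4},{"translation": [0,0,0],"twist": 0,"hand": 0.4},{"translation": [0,0,0],"twist": 0,"hand": 0.4}])

```text
time: 4.65
tool_pos: [0.4731, 0.1149, 0.1161]
tool_rot: [0.0, 0.125, 0.992, -0.0]
contact_force: [0.7, -0.3, -1.5]
gripper_width: 0.606
grasp_force: 62.8
```

```bash
python3 -c "
from h import *
to(.5855,-.0812,.11)"
```

```text
at [0.4731 0.1149 0.1161] yaw 75.6 tool z [ 0.001 -0.    -1.   ] units [-1.58 -1.62  0.06] rows>= 6.0 twist 0 t 4.65 w 0.606 gf 62.8 q6 -1.23
```

apply_moves(targets=[{"translation": [-0.16,-0.16,0],"twist": 0,"hand": 0.4},{"translation": [-0.25,-0.26,0],"twist": 0,"hand": 0.4},{"translation": [-0.28,-0.28,0],"twist": 0,"hand": 0.4},{"translation": [-0.28,-0.28,0],"twist": 0,"hand": 0.4},{"translation": [-0.28,-0.28,0],"twist": 0,"hand": 0.4},{"translation": [-0.22,-0.24,0],"twist": 0,"hand": 0.4},{"translation": [-0.11,-0.12,0],"twist": 0,"hand": 0.4},{"translation": [0,0,0],"twist": 0,"hand": 0.4}])

```text
time: 5.45
tool_pos: [0.5858, -0.0826, 0.1147]
tool_rot: [-0.001, 0.126, 0.992, 0.0]
contact_force: [-0.3, 0.5, -1.3]
gripper_width: 0.608
grasp_force: 62.8
```

apply_moves(targets=[{"translation": [0,0,0.2],"twist": 0,"hand": 0.4},{"translation": [0,0,0.25],"twist": 0,"hand": 0.4},{"translation": [0,0,0.2],"twist": 0,"hand": 0.4},{"translation": [0,0,0.07],"twist": 0,"hand": 0.4},{"translation": [0,0,0.05],"twist": 0,"hand": 0.4},{"translation": [0,0,0.01],"twist": 0,"hand": 0.4},{"translation": [0,0,0],"twist": 0,"hand": 0.4}])

```text
time: 6.15
tool_pos: [0.5865, -0.0808, 0.039]
tool_rot: [0.001, 0.125, 0.992, -0.0]
contact_force: [0.4, 0.6, -0.2]
gripper_width: 0.606
grasp_force: 63.0
```

apply_moves(targets=[{"translation": [0,0,0.01],"twist": 0,"hand": 0.4},{"translation": [0,0,0],"twist": 0,"hand": 0.4}])

```text
time: 6.35
tool_pos: [0.5866, -0.0808, 0.039]
tool_rot: [0.0, 0.125, 0.992, 0.0]
contact_force: [-3.9, 3.0, 6.5]
gripper_width: 0.608
grasp_force: 63.8
```

Contact. I'll release and rise.

apply_moves(targets=[{"translation": [0,0,0],"twist": 0,"hand": 0.7},{"translation": [0,0,0],"twist": 0,"hand": 0.85},{"translation": [0,0,0],"twist": 0,"hand": 0.85},{"translation": [0,0,-0.15],"twist": 0,"hand": 0.85},{"translation": [0,0,-0.4],"twist": 0,"hand": 0.85},{"translation": [0,0,-0.4],"twist": 0,"hand": 0.85},{"translation": [0,0,0],"twist": 0,"hand": 0.85}])

```text
time: 7.05
tool_pos: [0.5905, -0.0824, 0.1408]
tool_rot: [0.007, 0.125, 0.992, -0.001]
contact_force: [0.5, 1.1, 0.8]
gripper_width: 0.851
grasp_force: 0.0
```

```bash
python3 -c "
from h import *
to(.5744,.3374,.13,67.5)"
```

```text
at [ 0.5905 -0.0824  0.1408] yaw 75.6 tool z [ 0.014 -0.004 -1.   ] units [1.2  4.03 0.09] rows>= 10.0 twist 1.42 t 7.05 w 0.851 gf 0.0 q6 -1.58
```

apply_moves(targets=[{"translation": [0.12,0.41,0],"twist": 0,"hand": 0.85},{"translation": [0.12,0.41,0],"twist": 0,"hand": 0.85},{"translation": [0.12,0.41,0],"twist": 0,"hand": 0.85},{"translation": [0.12,0.41,0],"twist": 0,"hand": 0.85},{"translation": [0.12,0.41,0],"twist": 0,"hand": 0.85},{"translation": [0.12,0.41,0],"twist": 0,"hand": 0.85},{"translation": [0.12,0.41,0],"twist": 0,"hand": 0.85},{"translation": [0.12,0.41,0],"twist": 0,"hand": 0.85}])

```text
time: 7.85
tool_pos: [0.5741, 0.2621, 0.1327]
tool_rot: [0.0, 0.125, 0.992, 0.0]
contact_force: [0.5, 0.6, 0.3]
gripper_width: 0.847
grasp_force: 0.0
```

apply_moves(targets=[{"translation": [0.12,0.41,0],"twist": 0,"hand": 0.85},{"translation": [0.08,0.34,0],"twist": 0,"hand": 0.85},{"translation": [0,0,0],"twist": 0.7,"hand": 0.85},{"translation": [0,0,0],"twist": 0.7,"hand": 0.85},{"translation": [0,0,0],"twist": 0,"hand": 0.85},{"translation": [0,0,0],"twist": 0,"hand": 0.85}])

```text
time: 8.45
tool_pos: [0.5736, 0.3379, 0.1323]
tool_rot: [0.0, 0.193, 0.981, 0.0]
contact_force: [0.2, -0.9, 0.1]
gripper_width: 0.847
grasp_force: 0.0
```

```bash
python3 - <<'E'
from h import *
to(.5744,.3374,.059,67.5)
im=grab_frame("top")[:,:,::-1]
t=[cv2.resize(im[y-40:y+40,x-40:x+40],(390,390),interpolation=cv2.INTER_CUBIC) for x,y in((352,176),(262,233))]
cv2.imwrite("pics/c3.png",np.hstack(t))
E
```

```text
at [0.5736 0.3379 0.1323] yaw 67.7 tool z [ 0.  0. -1.] units [-0.01 -0.    0.73] rows>= 2.0 twist 0.03 t 8.45 w 0.847 gf 0.0 q6 -0.76
```

View pics/c3.png

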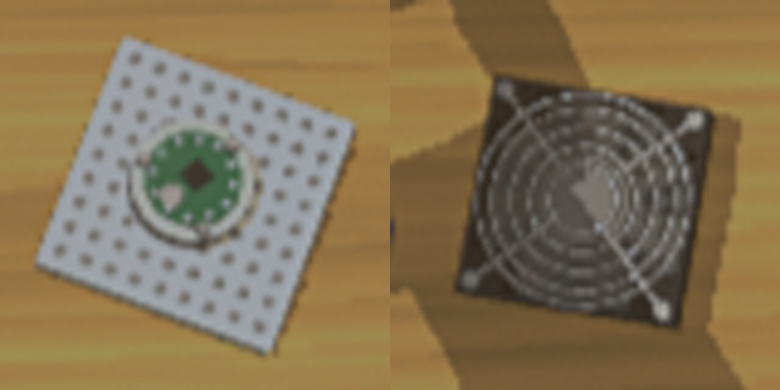

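The round jig stands near the middle of the block (crop 193,183), and the fan's centre is confirmed at (194,200). Next is the square jig.

apply_moves(targets=[{"translation": [0,0,0.3],"twist": 0,"hand": 0.85},{"translation": [0,0,0.3],"twist": 0,"hand": 0.85},{"translation": [0,0,0.13],"twist": 0,"hand": 0.85},{"translation": [0,0,0],"twist": 0,"hand": 0.85},{"translation": [0,0,0],"twist": 0,"hand": 0.4},{"translation": [0,0,0],"twist": 0,"hand": 0.4},{"translation": [0,0,0],"twist": 0,"hand": 0.4},{"translation": [0,0,0],"twist": 0,"hand": 0.4}])

```text
time: 9.3
tool_pos: [0.5751, 0.3386, 0.0614]
tool_rot: [0.002, 0.194, 0.981, 0.001]
contact_force: [0.5, 0.0, 5.1]
gripper_width: 0.588
grasp_force: 65.4
```

apply_moves(targets=[{"translation": [0,0,-0.1],"twist": 0,"hand": 0.4},{"translation": [0,0,-0.2],"twist": 0,"hand": 0.4},{"translation": [0,0,-0.3],"twist": 0,"hand": 0.4},{"translation": [0,0,0],"twist": 0,"hand": 0.4},{"translation": [0,0,0],"twist": 0,"hand": 0.4}])

```text
time: 9.8
tool_pos: [0.5739, 0.3381, 0.1199]
tool_rot: [0.001, 0.194, 0.981, 0.0]
contact_force: [-0.3, -0.6, -1.9]
gripper_width: 0.589
grasp_force: 64.7
```

```bash
python3 - <<'E'
from h import *
to(.4639,.1084,.067)
E
```

```text
at [0.5739 0.3381 0.1199] yaw 67.6 tool z [ 0.001  0.001 -1.   ] units [ 0.14 -2.54  0.53] rows>= 6.0 twist 0 t 9.8 w 0.589 gf 64.7 q6 -0.76
```

apply_moves(targets=[{"translation": [0.01,-0.2,0],"twist": 0,"hand": 0.4},{"translation": [0.02,-0.34,0],"twist": 0,"hand": 0.4},{"translation": [0.03,-0.4,0],"twist": 0,"hand": 0.4},{"translation": [0.03,-0.4,0],"twist": 0,"hand": 0.4},{"translation": [0.02,-0.4,0],"twist": 0,"hand": 0.4},{"translation": [0.02,-0.4,0],"twist": 0,"hand": 0.4},{"translation": [0.01,-0.26,0],"twist": 0,"hand": 0.4},{"translation": [0,-0.14,0],"twist": 0,"hand": 0.4}])

```text
time: 10.6
tool_pos: [0.4616, 0.1069, 0.1169]
tool_rot: [-0.002, 0.195, 0.981, -0.001]
contact_force: [-0.1, 0.3, -1.3]
gripper_width: 0.595
grasp_force: 64.6
```

apply_moves(targets=[{"translation": [0,0,0],"twist": 0,"hand": 0.4},{"translation": [0,0,0.2],"twist": 0,"hand": 0.4},{"translation": [0,0,0.2],"twist": 0,"hand": 0.4},{"translation": [0,0,0.1],"twist": 0,"hand": 0.4},{"translation": [0,0,0.03],"twist": 0,"hand": 0.4},{"translation": [0,0,0],"twist": 0,"hand": 0.4},{"translation": [0,0,0],"twist": 0,"hand": 0.4}])

```text
time: 11.3
tool_pos: [0.4648, 0.1092, 0.0682]
tool_rot: [-0.0, 0.194, 0.981, -0.0]
contact_force: [-6.8, 0.1, 11.8]
gripper_width: 0.592
grasp_force: 67.0
```

In contact at the fan centre. I'll release and rise.

apply_moves(targets=[{"translation": [0,0,0],"twist": 0,"hand": 0.7},{"translation": [0,0,0],"twist": 0,"hand": 0.85},{"translation": [0,0,0],"twist": 0,"hand": 0.85},{"translation": [0,0,-0.15],"twist": 0,"hand": 0.85},{"translation": [0,0,-0.4],"twist": 0,"hand": 0.85},{"translation": [0,0,-0.3],"twist": 0,"hand": 0.85},{"translation": [0,0,0],"twist": 0,"hand": 0.85},{"translation": [0,0,0],"twist": 0,"hand": 0.85}])

```text
time: 12.1
tool_pos: [0.4644, 0.1086, 0.1516]
tool_rot: [0.001, 0.194, 0.981, 0.0]
contact_force: [-0.1, 0.5, -0.9]
gripper_width: 0.849
grasp_force: 0.0
```

```bash
python3 - <<'E'
from h import *
to(.4777,-.2874,.14,-45.7)
E
```

```text
at [0.4644 0.1086 0.1516] yaw 67.6 tool z [ 0.002  0.    -1.   ] units [-1.63 -3.61  0.12] rows>= 9.0 twist -11.64 t 12.1 w 0.849 gf 0.0 q6 -1.11
```

apply_moves(targets=[{"translation": [-0.163,-0.361,0.01],"twist": 0,"hand": 0.85},{"translation": [-0.163,-0.361,0.01],"twist": 0,"hand": 0.85},{"translation": [-0.163,-0.361,0.01],"twist": 0,"hand": 0.85},{"translation": [-0.163,-0.361,0.01],"twist": 0,"hand": 0.85},{"translation": [-0.163,-0.361,0.01],"twist": 0,"hand": 0.85},{"translation": [-0.163,-0.361,0.01],"twist": 0,"hand": 0.85},{"translation": [-0.163,-0.361,0.01],"twist": 0,"hand": 0.85},{"translation": [-0.163,-0.361,0.01],"twist": 0,"hand": 0.85}])

```text
time: 12.9
tool_pos: [0.4732, -0.2092, 0.1407]
tool_rot: [-0.002, 0.194, 0.981, 0.001]
contact_force: [0.5, 1.0, 0.3]
gripper_width: 0.851
grasp_force: 0.0
```

apply_moves(targets=[{"translation": [-0.163,-0.361,0.01],"twist": 0,"hand": 0.85},{"translation": [-0.163,-0.361,0.01],"twist": 0,"hand": 0.85},{"translation": [0,0,0],"twist": 1,"hand": 0.85},{"translation": [0,0,0],"twist": 1,"hand": 0.85},{"translation": [0,0,0],"twist": 1,"hand": 0.85},{"translation": [0,0,0],"twist": 1,"hand": 0.85},{"translation": [0,0,0],"twist": 1,"hand": 0.85},{"translation": [0,0,0],"twist": 1,"hand": 0.85}])

```text
time: 13.7
tool_pos: [0.476, -0.2865, 0.1384]
tool_rot: [-0.002, 0.477, 0.879, 0.0]
contact_force: [-0.1, -0.2, -0.3]
gripper_width: 0.851
grasp_force: 0.0
```

apply_moves(targets=[{"translation": [0,0,0],"twist": 1,"hand": 0.85},{"translation": [0,0,0],"twist": 1,"hand": 0.85},{"translation": [0,0,0],"twist": 1,"hand": 0.85},{"translation": [0,0,0],"twist": 1,"hand": 0.85},{"translation": [0,0,0],"twist": 1,"hand": 0.85},{"translation": [0,0,0],"twist": 1,"hand": 0.85},{"translation": [0,0,0],"twist": 1,"hand": 0.85},{"translation": [0,0,0],"twist": 1,"hand": 0.85}])

```text
time: 14.5
tool_pos: [0.476, -0.2865, 0.1384]
tool_rot: [-0.002, 0.782, 0.624, -0.0]
contact_force: [-0.2, -0.2, 0.0]
gripper_width: 0.849
grasp_force: 0.0
```

apply_moves(targets=[{"translation": [0,0,0],"twist": 1,"hand": 0.85},{"translation": [0,0,0],"twist": 1,"hand": 0.85},{"translation": [0,0,0],"twist": 1,"hand": 0.85},{"translation": [0,0,0],"twist": 1,"hand": 0.85},{"translation": [0,0,0],"twist": 1,"hand": 0.85},{"translation": [0,0,0],"twist": 0.8,"hand": 0.85},{"translation": [0,0,0],"twist": 0,"hand": 0.85},{"translation": [0,0,0],"twist": 0,"hand": 0.85}])

```text
time: 15.3
tool_pos: [0.4764, -0.2868, 0.1394]
tool_rot: [-0.001, 0.926, 0.377, -0.001]
contact_force: [0.3, -0.1, -0.2]
gripper_width: 0.853
grasp_force: 0.0
```

```bash
python3 - <<'E'
from h import *
to(.4777,-.2874,.067,-45.7)
im=grab_frame("top")[:,:,::-1]
t=[cv2.resize(im[y-40:y+40,x-40:x+40],(390,390),interpolation=cv2.INTER_CUBIC) for x,y in((158,184),(262,233))]
cv2.imwrite("pics/c4.png",np.hstack(t))
E
```

```text
at [ 0.4764 -0.2868  0.1394] yaw -45.7 tool z [-0.002  0.002 -1.   ] units [0.01 0.02 0.72] rows>= 2.0 twist -0.01 t 15.3 w 0.853 gf 0.0 q6 0.12
```

View pics/c4.png

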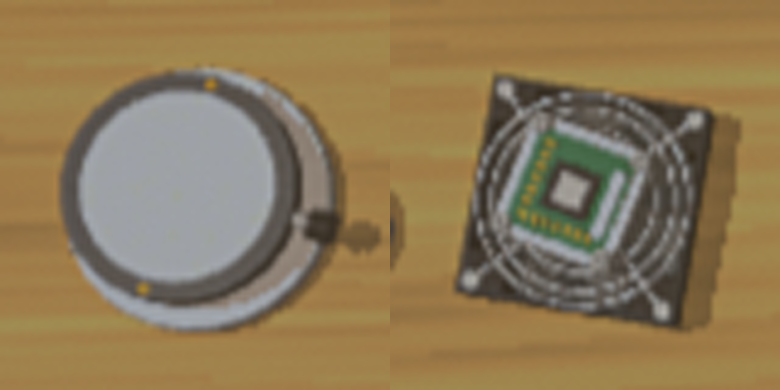

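The square jig is centred on the fan (crop 572,192) and the stage is empty with its centre at (179,187). Now the long jig.

apply_moves(targets=[{"translation": [0.01,0.01,0.3],"twist": 0,"hand": 0.85},{"translation": [0,0,0.3],"twist": 0,"hand": 0.85},{"translation": [0,0,0.11],"twist": 0,"hand": 0.85},{"translation": [0,0,0],"twist": 0,"hand": 0.85},{"translation": [0,0,0],"twist": 0,"hand": 0.35},{"translation": [0,0,0],"twist": 0,"hand": 0.35},{"translation": [0,0,0],"twist": 0,"hand": 0.35},{"translation": [0,0,0],"twist": 0,"hand": 0.35}])

```text
time: 16.15
tool_pos: [0.4798, -0.2884, 0.0723]
tool_rot: [0.002, 0.927, 0.376, 0.001]
contact_force: [0.2, 1.8, 5.4]
gripper_width: 0.518
grasp_force: 63.3
```

apply_moves(targets=[{"translation": [0,0,0],"twist": 0,"hand": 0.35},{"translation": [0,0,-0.1],"twist": 0,"hand": 0.35},{"translation": [0,0,-0.2],"twist": 0,"hand": 0.35},{"translation": [0,0,-0.4],"twist": 0,"hand": 0.35},{"translation": [0,0,-0.2],"twist": 0,"hand": 0.35},{"translation": [0,0,0],"twist": 0,"hand": 0.35},{"translation": [0,0,0],"twist": 0,"hand": 0.35}])

```text
time: 16.85
tool_pos: [0.4781, -0.2871, 0.1596]
tool_rot: [-0.0, 0.927, 0.376, -0.0]
contact_force: [0.5, 0.7, -2.7]
gripper_width: 0.521
grasp_force: 62.5
```

```bash
python3 - <<'E'
from h import *
to(.576,.3285,.158)
im=grab_frame("top")[:,:,::-1]
x,y=448,222
cv2.imwrite("pics/c5.png",cv2.resize(im[y-60:y+60,x-60:x+60],(480,480),interpolation=cv2.INTER_CUBIC))
E
```

```text
at [ 0.4781 -0.2871  0.1596] yaw -45.8 tool z [-0.  0. -1.] units [ 4.99 -3.73  0.02] rows>= 14.0 twist 0 t 16.85 w 0.521 gf 62.5 q6 0.13
```

View pics/c5.png

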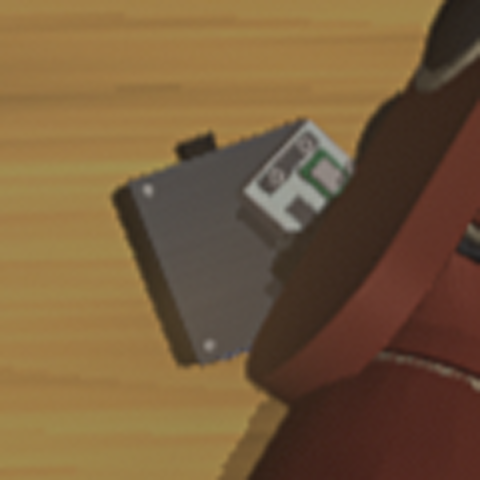

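The long jig is lifted; its end shows in the fingers at crop (300,180).

apply_moves(targets=[{"translation": [0.15,-0.11,0],"twist": 0,"hand": 0.35},{"translation": [0.25,-0.19,0],"twist": 0,"hand": 0.35},{"translation": [0.34,-0.254,0],"twist": 0,"hand": 0.35},{"translation": [0.34,-0.254,0],"twist": 0,"hand": 0.35},{"translation": [0.34,-0.254,0],"twist": 0,"hand": 0.35},{"translation": [0.34,-0.254,0],"twist": 0,"hand": 0.35},{"translation": [0.34,-0.254,0],"twist": 0,"hand": 0.35},{"translation": [0.34,-0.254,0],"twist": 0,"hand": 0.35}])

```text
time: 17.7
tool_pos: [0.525, 0.0162, 0.1581]
tool_rot: [-0.001, 0.927, 0.376, -0.001]
contact_force: [1.0, -0.4, -1.6]
gripper_width: 0.517
grasp_force: 62.5
```

apply_moves(targets=[{"translation": [0.34,-0.254,0],"twist": 0,"hand": 0.35},{"translation": [0.34,-0.254,0],"twist": 0,"hand": 0.35},{"translation": [0.34,-0.254,0],"twist": 0,"hand": 0.35},{"translation": [0.34,-0.254,0],"twist": 0,"hand": 0.35},{"translation": [0.34,-0.254,0],"twist": 0,"hand": 0.35},{"translation": [0.34,-0.254,0],"twist": 0,"hand": 0.35},{"translation": [0.25,-0.19,0],"twist": 0,"hand": 0.35},{"translation": [0.15,-0.11,0],"twist": 0,"hand": 0.35}])

```text
time: 18.5
tool_pos: [0.5726, 0.317, 0.1578]
tool_rot: [-0.0, 0.926, 0.377, -0.002]
contact_force: [0.2, -0.2, -2.3]
gripper_width: 0.52
grasp_force: 62.5
```

apply_moves(targets=[{"translation": [0.11,-0.08,0],"twist": 0,"hand": 0.35},{"translation": [0,0,0],"twist": 0,"hand": 0.35},{"translation": [0,0,0],"twist": 0,"hand": 0.35}])

```text
time: 18.8
tool_pos: [0.5765, 0.3268, 0.1595]
tool_rot: [0.0, 0.927, 0.376, -0.001]
contact_force: [-0.2, -0.2, -1.6]
gripper_width: 0.52
grasp_force: 62.5
```

```bash
python3 - <<'E'
from h import *
to(.576,.3285,.0605)
E
```

```text
at [0.5765 0.3268 0.1595] yaw -45.9 tool z [-0.001 -0.001 -1.   ] units [ 0.01 -0.02  0.99] rows>= 3.0 twist 0 t 18.8 w 0.52 gf 62.5 q6 1.2
```

apply_moves(targets=[{"translation": [0.01,-0.01,0.25],"twist": 0,"hand": 0.35},{"translation": [0,0,0.35],"twist": 0,"hand": 0.35},{"translation": [0,0,0.25],"twist": 0,"hand": 0.35},{"translation": [0,0,0.08],"twist": 0,"hand": 0.35},{"translation": [0,0,0.04],"twist": 0,"hand": 0.35},{"translation": [0,0,0],"twist": 0,"hand": 0.35},{"translation": [0,0,0],"twist": 0,"hand": 0.35}])

```text
time: 19.5
tool_pos: [0.5777, 0.3284, 0.0644]
tool_rot: [0.0, 0.927, 0.375, 0.001]
contact_force: [-0.5, -2.1, 1.6]
gripper_width: 0.519
grasp_force: 62.8
```

apply_moves(targets=[{"translation": [0,0,0.015],"twist": 0,"hand": 0.35},{"translation": [0,0,0],"twist": 0,"hand": 0.35}])

```text
time: 19.7
tool_pos: [0.5777, 0.3284, 0.0643]
tool_rot: [0.001, 0.927, 0.376, 0.0]
contact_force: [-4.4, -4.2, 8.7]
gripper_width: 0.518
grasp_force: 63.6
```

apply_moves(targets=[{"translation": [0,0,0],"twist": 0,"hand": 0.65},{"translation": [0,0,0],"twist": 0,"hand": 0.85},{"translation": [0,0,0],"twist": 0,"hand": 0.85},{"translation": [0,0,-0.15],"twist": 0,"hand": 0.85},{"translation": [0,0,-0.4],"twist": 0,"hand": 0.85},{"translation": [0,0,-0.3],"twist": 0,"hand": 0.85},{"translation": [0,0,0],"twist": 0,"hand": 0.85},{"translation": [0,0,0],"twist": 0,"hand": 0.85}])

```text
time: 20.5
tool_pos: [0.5776, 0.3295, 0.1489]
tool_rot: [-0.0, 0.927, 0.376, 0.002]
contact_force: [0.3, 0.4, 0.9]
gripper_width: 0.85
grasp_force: 0.0
```

```bash
python3 - <<'E'
from h import *
p=ray("top",np.array([193,183])/(390/80)+np.array([312,136])-.4,.034)[0];print(p)
to(p[0],p[1],.14)
E
```

```text
[ 0.58657489 -0.07918237  0.034     ]
at [0.5776 0.3295 0.1489] yaw -45.8 tool z [ 0.003  0.001 -1.   ] units [-2.78  2.99  0.08] rows>= 10.0 twist 0 t 20.5 w 0.85 gf 0.0 q6 1.21
```

apply_moves(targets=[{"translation": [-0.278,0.299,0],"twist": 0,"hand": 0.85},{"translation": [-0.278,0.299,0],"twist": 0,"hand": 0.85},{"translation": [-0.278,0.299,0],"twist": 0,"hand": 0.85},{"translation": [-0.278,0.299,0],"twist": 0,"hand": 0.85},{"translation": [-0.278,0.299,0],"twist": 0,"hand": 0.85},{"translation": [-0.278,0.299,0],"twist": 0,"hand": 0.85},{"translation": [-0.278,0.299,0],"twist": 0,"hand": 0.85},{"translation": [-0.278,0.299,0],"twist": 0,"hand": 0.85}])

```text
time: 21.3
tool_pos: [0.5826, 0.0011, 0.145]
tool_rot: [-0.001, 0.927, 0.376, -0.001]
contact_force: [1.0, -0.4, -0.4]
gripper_width: 0.85
grasp_force: 0.0
```

apply_moves(targets=[{"translation": [-0.278,0.299,0],"twist": 0,"hand": 0.85},{"translation": [-0.278,0.299,0],"twist": 0,"hand": 0.85},{"translation": [0,0,0],"twist": 0,"hand": 0.85},{"translation": [0,0,0],"twist": 0,"hand": 0.85}])

```text
time: 21.7
tool_pos: [0.5848, -0.0795, 0.1452]
tool_rot: [-0.001, 0.927, 0.375, -0.001]
contact_force: [-0.4, -0.1, 0.3]
gripper_width: 0.848
grasp_force: 0.0
```

```bash
python3 - <<'E'
from h import *
to(.5865,-.08,.037)
im=grab_frame("top")[:,:,::-1]
x,y=158,184
cv2.imwrite("pics/c6.png",cv2.resize(im[y-40:y+40,x-40:x+40],(400,400),interpolation=cv2.INTER_CUBIC))
E
```

```text
at [ 0.5848 -0.0795  0.1452] yaw -45.9 tool z [-0.002  0.001 -1.   ] units [0.01 0.02 1.08] rows>= 3.0 twist 0 t 21.7 w 0.848 gf 0.0 q6 0.54
```

View pics/c6.png

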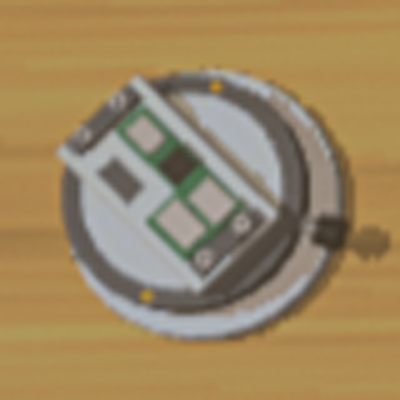

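The long jig is centred on the stage: its corners average to crop (168,183), about (576,328) mm. Now the round jig.

apply_moves(targets=[{"translation": [0.01,0.01,0.35],"twist": 0,"hand": 0.85},{"translation": [0,0,0.35],"twist": 0,"hand": 0.85},{"translation": [0,0,0.25],"twist": 0,"hand": 0.85},{"translation": [0,0,0.12],"twist": 0,"hand": 0.85},{"translation": [0,0,0],"twist": 0,"hand": 0.4},{"translation": [0,0,0],"twist": 0,"hand": 0.4},{"translation": [0,0,0],"twist": 0,"hand": 0.4},{"translation": [0,0,0],"twist": 0,"hand": 0.4}])

```text
time: 22.55
tool_pos: [0.5881, -0.0792, 0.0412]
tool_rot: [0.001, 0.927, 0.376, 0.001]
contact_force: [-0.3, 0.6, -1.3]
gripper_width: 0.607
grasp_force: 62.6
```

apply_moves(targets=[{"translation": [0,0,0],"twist": 0,"hand": 0.4},{"translation": [0,0,-0.1],"twist": 0,"hand": 0.4},{"translation": [0,0,-0.3],"twist": 0,"hand": 0.4},{"translation": [0,0,-0.4],"twist": 0,"hand": 0.4},{"translation": [0,0,-0.2],"twist": 0,"hand": 0.4},{"translation": [0,0,0],"twist": 0,"hand": 0.4},{"translation": [0,0,0],"twist": 0,"hand": 0.4}])

```text
time: 23.25
tool_pos: [0.5871, -0.0792, 0.1399]
tool_rot: [0.0, 0.927, 0.376, 0.0]
contact_force: [0.2, -0.3, -1.7]
gripper_width: 0.606
grasp_force: 62.9
```

```bash
python3 - <<'E'
from h import *
to(.4788,-.2789,.068)
E
```

```text
at [ 0.5871 -0.0792  0.1399] yaw -45.8 tool z [ 0.001 -0.    -1.   ] units [-2.17  0.68  0.72] rows>= 6.0 twist 0 t 23.25 w 0.606 gf 62.9 q6 0.54
```

apply_moves(targets=[{"translation": [-0.17,0.05,0],"twist": 0,"hand": 0.4},{"translation": [-0.32,0.1,0],"twist": 0,"hand": 0.4},{"translation": [-0.4,0.13,0],"twist": 0,"hand": 0.4},{"translation": [-0.4,0.13,0],"twist": 0,"hand": 0.4},{"translation": [-0.4,0.12,0],"twist": 0,"hand": 0.4},{"translation": [-0.3,0.1,0],"twist": 0,"hand": 0.4},{"translation": [-0.18,0.05,0],"twist": 0,"hand": 0.4},{"translation": [0,0,0],"twist": 0,"hand": 0.4}])

```text
time: 24.05
tool_pos: [0.476, -0.2808, 0.1373]
tool_rot: [-0.001, 0.927, 0.374, -0.001]
contact_force: [0.6, -0.2, -1.6]
gripper_width: 0.61
grasp_force: 62.9
```

apply_moves(targets=[{"translation": [0,0,0.2],"twist": 0,"hand": 0.4},{"translation": [0,0,0.3],"twist": 0,"hand": 0.4},{"translation": [0,0,0.12],"twist": 0,"hand": 0.4},{"translation": [0,0,0.06],"twist": 0,"hand": 0.4},{"translation": [0,0,0.03],"twist": 0,"hand": 0.4},{"translation": [0,0,0],"twist": 0,"hand": 0.4},{"translation": [0,0,0],"twist": 0,"hand": 0.4}])

```text
time: 24.75
tool_pos: [0.4793, -0.2791, 0.0694]
tool_rot: [0.0, 0.927, 0.376, 0.0]
contact_force: [0.9, 1.1, 1.3]
gripper_width: 0.605
grasp_force: 63.2
```

apply_moves(targets=[{"translation": [0,0,0.01],"twist": 0,"hand": 0.4},{"translation": [0,0,0],"twist": 0,"hand": 0.4}])

```text
time: 24.95
tool_pos: [0.4794, -0.2791, 0.0693]
tool_rot: [-0.0, 0.927, 0.376, 0.0]
contact_force: [-2.6, 3.4, 8.6]
gripper_width: 0.604
grasp_force: 63.9
```

apply_moves(targets=[{"translation": [0,0,0],"twist": 0,"hand": 0.7},{"translation": [0,0,0],"twist": 0,"hand": 0.85},{"translation": [0,0,0],"twist": 0,"hand": 0.85},{"translation": [0,0,-0.15],"twist": 0,"hand": 0.85},{"translation": [0,0,-0.4],"twist": 0,"hand": 0.85},{"translation": [0,0,-0.4],"twist": 0,"hand": 0.85},{"translation": [-0.3,0,-0.4],"twist": 0,"hand": 0.85},{"translation": [-0.3,0.2,0],"twist": 0,"hand": 0.85}])

```text
time: 25.75
tool_pos: [0.452, -0.3372, 0.212]
tool_rot: [0.006, 0.926, 0.377, 0.003]
contact_force: [0.7, -1.9, -0.4]
gripper_width: 0.848
grasp_force: 0.0
```

apply_moves(targets=[{"translation": [0.3,0.3,0],"twist": 0,"hand": 0.85},{"translation": [0.3,0.3,0],"twist": 0,"hand": 0.85},{"translation": [0.3,0.3,0],"twist": 0,"hand": 0.85},{"translation": [0.3,0.3,0],"twist": 0,"hand": 0.85},{"translation": [0.3,0.3,0],"twist": 0,"hand": 0.85},{"translation": [0.3,0.3,0],"twist": 0,"hand": 0.85},{"translation": [0,0,0],"twist": 0,"hand": 0.85},{"translation": [0,0,0],"twist": 0,"hand": 0.85}])

```text
time: 26.55
tool_pos: [0.7047, -0.3387, 0.2024]
tool_rot: [-0.0, 0.926, 0.376, -0.0]
contact_force: [-1.4, -0.0, -0.2]
gripper_width: 0.852
grasp_force: 0.0
```

```bash
python3 - <<'E'
from h import *
to(.4788,-.2789,.068)
cv2.imwrite("pics/end.png",grab_frame("top")[:,:,::-1])
E
```

```text
at [ 0.7047 -0.3387  0.2024] yaw -45.8 tool z [-0.001  0.    -1.   ] units [-1.2  -2.    1.35] rows>= 6.0 twist 0 t 26.55 w 0.852 gf 0.0 q6 0.26
```

View pics/end.png

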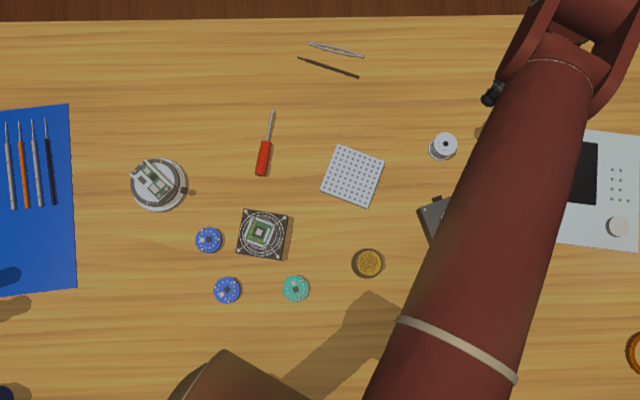

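The arm hides the plate in the top view. The other jigs and the bystanders are all in place. I'll check the plate from the side.

```bash
python3 - <<'E'
from h import *
im=grab_frame("side")[:,:,::-1]
cv2.imwrite("pics/end2.png",cv2.resize(im[110:190,270:390],(600,400),interpolation=cv2.INTER_CUBIC))
E
```

```text
(no output)
```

View pics/end2.png

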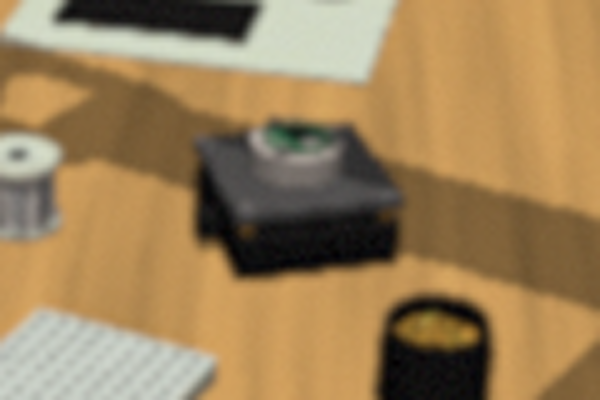

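The round jig stands flat in the middle of the hot plate (crop 297,160), and the arm is clear of it.

```bash
python3 -c "
from plant import *
print(job_done())"
```

```text
the job is handed in; nothing more can be done
None
```

All three jigs are moved on by one station and handed in at about 27 s; in the last pictures the long jig is on the stage, the square on the fan and the round on the hot plate, each near the centre, and the bystanders were not disturbed. The hand-in gave no verdict.

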